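Slide the diffuser post into the spring-plunger post holder

TASK

Lift the mount with the square head out of the grey parking stand and slide its steel post down into the bore of the metal post holder in front of the lamp, past the spring plunger, until you feel it bottom on the stop hidden somewhere inside, and seat it with a firm but gentle push of about 20 N. The square plate must squarely face the lamp, and you let go with the foot resting on the stop and the post gripped by the plunger; leave the round lens mount, the dishes, bottle, jar and slide box where they are.

Things in the scene. Friction and masses are not known exactly. Their poses are not given: they have to be found in the camera images.
- mount_center (a point): Middle of the square head of the diffuser mount to move: solid aluminium plate 44 wide x 44 tall x 12 thick (white disc flush in each face), on an upright steel post of diameter 16; loose, about 150 g. The point is on the post's axis, 88 above the foot; the plate's lower edge is 66 above the foot. x = through the 12 mm thickness (facing direction), y = across the width, z = up the post.
- mount_foot (a point): Centre of the underside of that mount's post. The lowest 6 mm taper from diameter 16 to 8. Axes as the mount's.
- lens_center (a point): Centre of the round head (diameter 44, 12 thick, clear disc) of the other mount, otherwise alike, standing in the other hole of the stand; leave it alone. Axes as for the square one.
- stand: Fixed grey parking block, 60 (x) x 150 (y) x 40 high, origin at the centre of its underside. Two round holes of diameter 18, 30 deep, at y = -40 and +40; either may hold the square mount. The mounts stand in them loosely, feet 10 above the bench.
- holder: Fixed post holder; origin on the bench under the bore's axis, x = beam direction of its lamp, z up. Steel base plate 200 (x -150 to +50) x 90 x 10 thick. Square aluminium pillar 36 x 36 about the origin. The black lamp stands on the base at x = -105 to -145, its top 134 above the bench, shining along +x. Nothing else within 60 mm of the bore stands higher than the pillar.
- holder_rim (a point): Centre of the bore's mouth on the pillar's flat top, 68 above the bench. Vertical round bore of diameter 17.4 with a 2 mm chamfered mouth. Axes as the holder's. A brass barrel on the pillar's +y side, 16 below the rim and reaching to y = 32, carries the plunger.
- plunger (a joint): Spring plunger of the holder: ball nose of radius 4 that pokes 4 mm into the bore from the +y side, 16 below the rim. Value in m: 0 = fully out, grows as it is pushed back (7 mm at most), 1.5 to 3 mm with the post beside it. Spring about 4 N at 0, 8 N at 3 mm. Riding over it takes up to some 16 N of push; then friction resists the post by several newtons all the way.
- stop (a joint): How far the brass stop deep inside the bore is pushed down, in m: 0 = unloaded, a very stiff spring of 25 N per mm (so under 1 mm: far too fine to read). The post's foot comes to rest on it. Its height is set anew each time, anywhere from 38 to 54 below the rim, and is not given: feel for it; resistance there rises steeply. Then the plate's lower edge is 12 to 28 above the rim.
- dish_a: Small closed petri dish, diameter 60, 18 high, bystander between stand and holder; origin under its centre.
- dish_b: Closed petri dish, diameter 88, 18 high, bystander; origin under its centre.
- bottle: Small amber bottle, diameter 36, 70 high, bystander; origin under its centre.
- slidebox: Blue slide box 85 x 100 x 35 high, bystander; origin under its centre.
- jar: Jar, diameter 56, 50 high, bystander; origin under its centre.
Mind the look-alikes: they are no part of the job. Leave any orange or red look-alike of the part that bears mount_center alone.

How it is judged:
On the way, in this order (a step that is already met when the one before it is completed fails the run):
1. the square mount is lifted clear of the stand (z of mount_foot in the frame of stand above 0.05 m), for 0.1 s.
2. its post is in the holder's bore and has pushed the plunger back (value of joint plunger above 0.0008 m and horizontal distance between mount_foot and holder below 0.004 m and z of mount_foot in the frame of holder below 0.058 m), for 0.1 s.
3. the foot is pressed on the stop with at least 7 N (stop pushed down 0.28 mm) (value of joint stop above 0.00028 m), for 0.3 s.
At the end, for the whole second after the job is handed in: The square mount stands in the holder's bore (foot within 3 mm of its axis) with its foot resting on the stop, upright within 4 degrees, its plate facing the lamp within 8 degrees (either face), the plunger pushed back over 0.8 mm and so gripping the post, at rest and let go (value of joint stop above 2e-05 m and horizontal distance between mount_foot and holder below 0.003 m and angle between mount_center's own z axis and vertical below 0.07 rad and angle between the x axis of mount_center and the x axis of holder, either way round below 0.14 rad and value of joint plunger above 0.0008 m and linear speed of mount below 0.01 m/s); the robot touches nothing.
It fails at once if the stop is overloaded, with more than 30 N (pushed down 1.2 mm) (value of joint stop above 0.0012 m).
It fails at once if the mount and the holder with its plunger press on each other with more than 35 N (contact force between mount and holder above 35 N).
It fails at once if the round lens mount is shifted by more than 20 mm (distance of lens_center from where it was at the start of the episode above 0.02 m).
It fails at once if a dish, bottle, jar or the slide box is shifted by more than 30 mm (distance of any of dish_a, dish_b, bottle, slidebox, jar from where it was at the start of the episode above 0.03 m).
It also fails if it takes over 54 s, if anything falls off the work surface, if the arm or the gripper's body presses on something with over 40 N, if the wrist force passes 120 N, or if a joint passes its speed limit or range.

ROBOT

A 6-joint arm with a two-finger parallel gripper is mounted at the origin on the work surface. World frame = base frame: x ahead of the robot, y to its left, z up, the work surface at z = 0. Lengths are in m, angles in rad, forces in N, time in s.
With the tool pointing down it reaches from about 0.375 to 0.9 m from the base axis. Payload 3.1 kg.
Tool frame: the origin (TCP) lies at the very end of the fingers, on their centre line; the grasp point (between the pads) lies 19 mm behind it (tcp_to_grasp is the distance from the TCP to the grasp point, in m); z points along the fingers, y is the direction in which the jaws open and shut (so a half turn about z gives the same grasp; the last joint's range is limited). The gripper opens to 85 mm and grips with 20 to 120 N. Pads are 22 mm wide; open, the fingers measure 114 mm over their backs; the gripper's body (76 mm by 85 mm) begins 54 mm behind the grasp point. The pads swing forward as they close: fully open they stand 13 mm farther back than shut.
Start: joints at [-1.456, 0.527, 1.433, -0, 1.181, -0.178], TCP at [0.181, -0.598, 0.231] pointing down, gripper open.
Joint ranges: [-3.08, 3.08], [-0.75, 2.2], [0.22, 2.44], [-1.43, 4.57], [0, 2.65], [-2.85, 2.85]. Speed limits (rad/s): [2.79, 2.79, 3.14, 3.14, 3.14, 3.14].

INTERFACE

Orientations are given as a unit quaternion [x, y, z, w].
In Python, from station import sense, snapshot, camera_info, sign_off, tcp_to_grasp gives the robot as it stands.
- The arm moves only by the shell command python3 -m inch 'ROWS' [FORCE]. ROWS is JSON, a list of rows, each a list of 3 entries, a list of its own where there are three numbers: the closure, from -1 (fully open) to 1 (shut), so that 0 is half open, then the shift along the tool's x, y, z normalised to -1 to 1, where 1 is 10 cm, then the turn, a rotation vector about the tool's x, y, z normalised to -1 to 1, where 1 is 360 degrees. In form: [[jaw, [dx, dy, dz], [ax, ay, az]], ...]. A call has 1 to 20 rows; each row is the pose to reach, as a shift and turn from the pose commanded when the call began, along the tool's axes at that moment, turning the shorter way round; what a row does not reach only later rows make up. A row lasts 1/10 s, in which the tool goes at most 50 mm and 8.59 degrees, less where a joint would pass 70% of its speed; a pose out of reach is approached as far as the arm can. A call with a number of a shift or a turn outside -1 to 1 is refused whole. A call with a gripper value outside its range is refused whole. The fingers move at their own pace and stop on an object; FORCE is the grip in N (left out, the last holds). Time passes only in rows, so rows that repeat a pose let the fingers close. It gives the time, the measured TCP pose, the force and the opening at its end, in the units of the state.
- sense(): the state, without advancing time (a new reading comes with each control period).
- snapshot(name): name is "scene" or "top"; returns (picture, depth): 384x512x3 uint8, blue, green, red; 384x512 float32, m along the optical axis (not along the pixel's ray), 0 where there is no reading.
- camera_info(name): a dict with "K" (3x3 intrinsics, pixels), "origin" and "orientation" of the camera in the world. Camera axes: x right, y down, z forward; pixel columns grow to the right and rows downward; lengths in m; the calibration is good to about 2 mm. A picture is of the moment at which its call begins. camera_info takes no time and is no camera call.
- sign_off(): hands the job in, once; it reports no verdict.
The state is a dict: "t": time; "q": joint angles; "qd": joint speeds; "tau": joint torques, N m; "tcp_pos": TCP position; "tool_rot": TCP orientation; "force": force on the tool from outside, world axes, zero at the start; "ft_torque": the same for the moment, N m; "finger_gap": opening from 0.0 (shut) to 1.0 (fully open).
Only numpy, scipy, OpenCV 4.12 (cv2) and the standard library are available. Lean on these libraries where they do the work, as an engineer would, in place of code of your own. Each camera call takes 0.05 s, during which the arm holds its last target.

## Working session

There is one attempt and no reset: what is moved stays moved. The work goes in short steps, Python scripts to look and compute and a shell command to move; the robot and the scene stay as the last step left them, time stands still between calls to the robot, and variables do not carry over. Pictures are saved under pics/ and viewed, and the job is handed in when it is done.

```bash
mkdir -p pics; ls
python3 - <<'E'
from station import *
import cv2,numpy as np
np.set_printoptions(precision=4,suppress=True)
s=sense();print(s,tcp_to_grasp)
for n in("scene","top"):
    im,d=snapshot(n);c=camera_info(n);print(n,c)
    cv2.imwrite(f"pics/{n}0.png",im);np.save(f"pics/{n}0.npy",d)
E
```

```text
pics
{'t': 0.0, 'q': array([-1.4555,  0.5285,  1.4339,  0.    ,  1.1814, -0.1785]), 'qd': array([-0.0005,  0.0005, -0.    , -0.0011,  0.0007,  0.0009]), 'tau': array([  0.0017, -44.2343, -17.8026,  -0.0001,   0.0084,   0.    ]), 'tcp_pos': array([ 0.1809, -0.5975,  0.2303]), 'tool_rot': array([ 0.9892,  0.1464,  0.    , -0.0011]), 'force': array([ 0.1592,  0.4819, -0.0029]), 'ft_torque': array([-0.0103, -0.0016,  0.0146]), 'finger_gap': 1.0027378310657684} 0.0187
scene {'K': array([[365.6274,   0.    , 254.9164],
       [  0.    , 365.6274, 189.3734],
       [  0.    ,   0.    ,   1.    ]]), 'origin': array([1.0586, 0.6495, 0.7369]), 'orientation': array([ 0.2947,  0.8509, -0.4115, -0.1407])}
top {'K': array([[366.3015,   0.    , 255.7835],
       [  0.    , 366.3015, 190.3725],
       [  0.    ,   0.    ,   1.    ]]), 'origin': array([0.4102, 0.0024, 1.0685]), 'orientation': array([-0.6948,  0.7159, -0.0436,  0.0534])}
```

View pics/scene0.png

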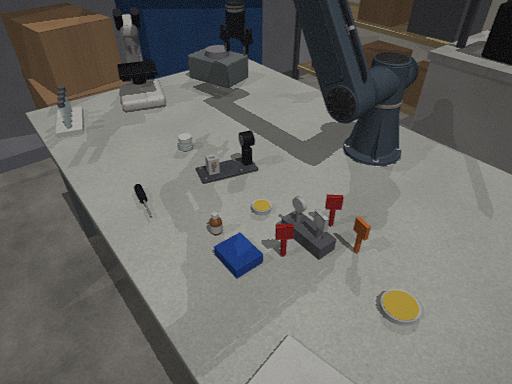

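View pics/top0.png

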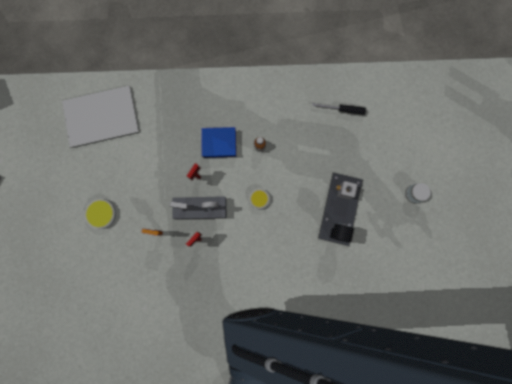

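The scene shows the stand near (308,232), with two grey mounts in it. Three red or orange look-alikes stand around it at (285,237), (334,208) and (361,232). The holder is near (215,165) with its lamp at (247,148). I'll enlarge these areas to tell the two heads apart.

Run:
```python
import cv2,numpy as np
a=cv2.imread("pics/scene0.png");b=cv2.imread("pics/top0.png")
def crop(im,x,y,w,h,s,W=400,H=300):return cv2.resize(im[y:y+h,x:x+w],(W,H),interpolation=cv2.INTER_CUBIC)
o=np.vstack([np.hstack([crop(a,265,185,110,82,1),crop(a,180,120,100,75,1)]),np.hstack([crop(b,150,160,100,75,1),crop(b,300,165,100,75+10,1)])])
cv2.imwrite("pics/crops0.png",o)
```

```text
(no output)
```

View pics/crops0.png

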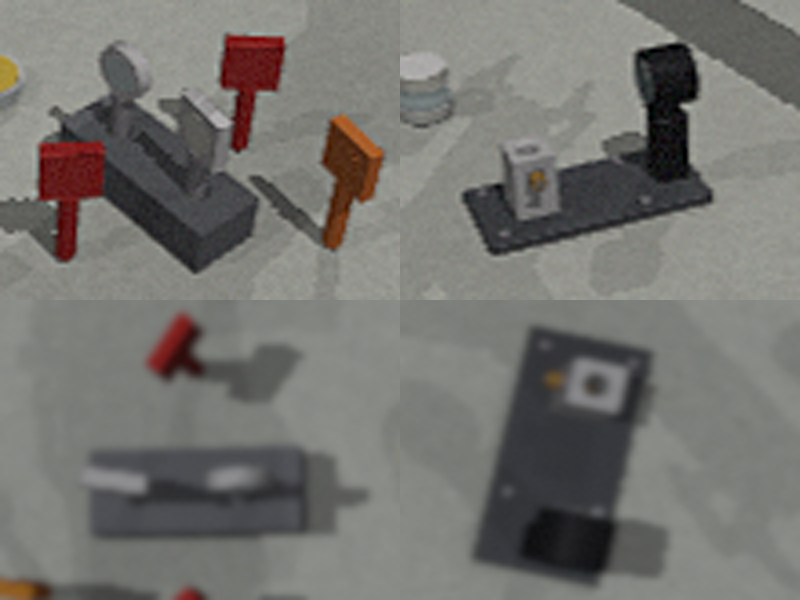

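The candidates are the grey square plate at scene (320,222), which is the left one in top at (180,206), the round head at scene (299,204), and the red and orange plates. The grey square plate standing in the stand is the one meant. The colours rule out the red and orange plates, and the crop shows its square outline clearly. Next I'll measure it from depth.

```bash
cat > h.py <<'E'
import numpy as np,cv2
from scipy.spatial.transform import Rotation as R
from station import *
np.set_printoptions(precision=4,suppress=True)
def cloud(n,d):
    c=camera_info(n);K=c["K"];v,u=np.mgrid[0:384,0:512]
    p=np.stack([(u-K[0,2])/K[0,0]*d,(v-K[1,2])/K[1,1]*d,d],-1)
    w=p@R.from_quat(c["orientation"]).as_matrix().T+np.array(c["origin"])
    w[d<=0]=np.nan
    return w
def proj(n,P):
    c=camera_info(n);q=(np.atleast_2d(P)-c["origin"])@R.from_quat(c["orientation"]).as_matrix();q=q@np.array(c["K"]).T
    return q[:,:2]/q[:,2:]
def rect(P):
    (c,s,a)=cv2.minAreaRect((P[:,:2]*1000).astype(np.float32));return np.array(c)/1000,s,a
E
python3 - <<'E'
from h import *
for n in("top","scene"):
    d=np.load(f"pics/{n}0.npy");w=cloud(n,d);im=cv2.imread(f"pics/{n}0.png")
    x,y,z=w[...,0],w[...,1],w[...,2]
    u0=dict(top=(slice(190,225),slice(165,232)),scene=(slice(190,262),slice(275,340)))[n]
    P=w[u0].reshape(-1,3);B=im[u0].reshape(-1,3).astype(int);sat=B.max(1)-B.min(1);P=P[(sat<40)&np.isfinite(P[:,0])]
    for lo,hi in((-.01,.01),(.03,.05),(.06,.095),(.1,.13)):
        Q=P[(P[:,2]>lo)&(P[:,2]<hi)]
        if len(Q)>5:print(n,lo,len(Q),np.median(Q,0),rect(Q))
    u1=dict(top=(slice(170,250),slice(312,368)),scene=(slice(125,185),slice(190,265)))[n]
    P=w[u1].reshape(-1,3);P=P[np.isfinite(P[:,0])]
    for lo,hi in((-.01,.005),(.006,.016),(.06,.075),(.125,.145)):
        Q=P[(P[:,2]>lo)&(P[:,2]<hi)]
        if len(Q)>5:print(n,"H",lo,len(Q),np.median(Q,0),rect(Q))
E
```

```text
top -0.01 1154 [0.5196 0.1871 0.0006] (array([0.5144, 0.1867]), (196.83401489257812, 100.77750396728516), 88.25004577636719)
top 0.03 930 [0.5039 0.1793 0.0406] (array([0.5098, 0.1786]), (149.122802734375, 60.469051361083984), 89.724609375)
top 0.06 24 [0.5036 0.1971 0.0866] (array([0.5065, 0.1803]), (10.266670227050781, 115.27458953857422), 1.961315631866455)
top 0.1 179 [0.5091 0.1973 0.1187] (array([0.5087, 0.1796]), (123.70026397705078, 16.24840545654297), 89.02886962890625)
top H -0.01 2264 [ 0.4941 -0.2105  0.0002] (array([ 0.4959, -0.2285]), (163.5230255126953, 234.32675170898438), 87.20018005371094)
top H 0.006 1533 [ 0.4978 -0.2197  0.0102] (array([ 0.4938, -0.2386]), (114.79088592529297, 200.32080078125), 74.77894592285156)
top H 0.06 163 [ 0.5448 -0.239   0.068 ] (array([ 0.5467, -0.2344]), (48.98286819458008, 36.976253509521484), 75.01668548583984)
top H 0.125 245 [ 0.4244 -0.2056  0.1315] (array([ 0.426 , -0.2063]), (40.259281158447266, 41.695194244384766), 74.30378723144531)
scene -0.01 2396 [0.4594 0.1394 0.    ] (array([0.4528, 0.1363]), (309.3839111328125, 207.002273
[... 229 characters left out ...]
713623047, 169.11509704589844), 58.334205627441406)
scene 0.1 253 [0.5154 0.1995 0.1135] (array([0.5287, 0.1672]), (109.64971160888672, 153.81703186035156), 56.88276290893555)
scene H -0.01 3081 [ 0.429  -0.3499 -0.0002] (array([ 0.4366, -0.3384]), (416.4797668457031, 307.7571716308594), 51.26498794555664)
scene H 0.006 731 [ 0.501  -0.2191  0.0098] (array([ 0.4813, -0.2948]), (233.44332885742188, 200.04844665527344), 74.6651382446289)
scene H 0.06 147 [ 0.5351 -0.226   0.0674] (array([ 0.4888, -0.2257]), (39.51069641113281, 157.51840209960938), 75.50028228759766)
scene H 0.125 82 [ 0.4303 -0.2001  0.1309] (array([ 0.4297, -0.2017]), (34.82459259033203, 44.00297927856445), 66.80905151367188)
```

Run:
```python
from h import *
from scipy.ndimage import binary_erosion
for n in("top","scene"):
    w=cloud(n,np.load(f"pics/{n}0.npy"));im=cv2.imread(f"pics/{n}0.png").astype(int);sat=im.max(2)-im.min(2)
    x,y,z=w[...,0],w[...,1],w[...,2]
    m=(abs(x-.51)<.045)&(y>.19)&(y<.26)&(z>.07)&(z<.14)&(sat<40)
    Q=w[m];print(n,"plate",len(Q),rect(Q),Q.min(0),Q.max(0))
    v,u=np.nonzero(m);print(u.min(),u.max(),v.min(),v.max())
    ss=Q-Q.mean(0);print(np.linalg.svd(ss,full_matrices=False)[1:])
    T=Q[Q[:,2]>(.116)];print(" topband",len(T),rect(T) if len(T)>3 else'')
    m=(abs(x-.545)<.05)&(abs(y+.24)<.05)&(abs(z-.068)<.004)
    v,u=np.nonzero(m)
    T=w[m];print(n,"rim",len(T),rect(T),T[:,2].mean())
    m=(abs(z-.010)<.003)&(abs(x-.5)<.15)&(abs(y+.225)<.08)
    T=w[m];print(n,"base",rect(T))
    m=(abs(x-.51)<.045)&(abs(y-.18)<.1)&(abs(z-.04)<.003)
    T=w[m];print(n,"stand",rect(T))
```

```text
top plate 108 (array([0.5092, 0.2189]), (44.900489807128906, 13.416210174560547), 81.29749298095703) [0.5006 0.1959 0.0717] [0.5178 0.2415 0.1251]
169 189 202 209
(array([0.1535, 0.1174, 0.0374]), array([[ 0.1835,  0.7898,  0.5853],
       [ 0.0274, -0.5993,  0.8001],
       [-0.9826,  0.1308,  0.1316]]))
 topband 79 (array([0.51  , 0.2188]), (44.83110427856445, 11.926413536071777), 80.79045104980469)
top rim 144 (array([ 0.5452, -0.2406]), (36.45368957519531, 36.95295333862305), 74.236328125) 0.06804861082014836
top base (array([ 0.4966, -0.2269]), (90.38018798828125, 199.2390594482422), 74.36339569091797)
top stand (array([0.5097, 0.1792]), (147.96383666992188, 60.421844482421875), 89.62217712402344)
scene plate 244 (array([0.5128, 0.2169]), (47.58823013305664, 13.948302268981934), 85.24787139892578) [0.505  0.1932 0.0702] [0.5213 0.2408 0.122 ]
313 328 209 232
(array([0.2314, 0.2158, 0.0482]), array([[-0.1045, -0.3343,  0.9366],
       [-0.0582, -0.9381, -0.3414],
       [ 0.9928, -0.0902,  0.0785]]))
 topband 67 (array([0.5124, 0.2186]), (43.7176628112793, 13.096101760864258), 82.4871597290039)
scene rim 65 (array([ 0.5473, -0.2416]), (37.64514923095703, 35.922428131103516), 77.21049499511719) 0.06716728555748579
scene base (array([ 0.4997, -0.2276]), (93.9819107055664, 200.04844665527344), 74.6651382446289)
scene stand (array([0.5106, 0.1776]), (153.21929931640625, 63.61355972290039), 89.6935806274414)
```

```bash
cat >> h.py <<'E'
def rel(p,yaw=None,s=None):
    """yaw: desired yaw (deg) of tool y, tool straight down"""
    s=s or sense();Rt=R.from_quat(s["tool_rot"])
    sh=Rt.inv().apply(np.array(p)-s["tcp_pos"])/.1
    out=[sh]
    if yaw is not None:
        c,q=np.cos(np.radians(yaw)),np.sin(np.radians(yaw))
        Y=np.array([c,q,0]);Z=np.array([0,0,-1.]);M=np.stack([np.cross(Y,Z),Y,Z],1)
        out.append((Rt.inv()*R.from_matrix(M)).as_rotvec()/(2*np.pi))
    return out
E
python3 - <<'E'
from h import *
w=cloud("top",np.load("pics/top0.npy"));im=cv2.imread("pics/top0.png").astype(int)
m=((im[...,2]-im[...,0])>60)&(abs(w[...,0]-.5)<.2)&((im[...,2]-im[...,1])>40)
n,l,st,c=cv2.connectedComponentsWithStats(m.astype(np.uint8))
for i in range(1,n):
    Q=w[l==i]
    if len(Q)>8:print(c[i],len(Q),Q.min(0),Q.max(0))
print(rel([.51,.2188,.16],-8))
E
```

```text
[192.4035 170.2281] 57 [0.584  0.1688 0.1006] [0.6185 0.1934 0.1162]
[150.3721 231.6279] 43 [0.4358 0.275  0.1073] [0.4473 0.3124 0.1156]
[192.746  238.8095] 63 [0.405  0.1674 0.1035] [0.4354 0.1966 0.1131]
[array([ 5.5135, -6.8593,  0.7193]), array([-0.0002, -0.0002, -0.181 ])]
```

```bash
python3 -m inch '[[0,[0.4,-0.5,0],[0,0,-0.023]],[0,[0.8,-1,0],[0,0,-0.046]],[0,[0.8,-1,0],[0,0,-0.069]],[0,[0.8,-1,0],[0,0,-0.092]],[0,[0.8,-1,0],[0,0,-0.115]],[0,[0.8,-1,0],[0,0,-0.138]],[0,[0.8,-1,0],[0,0,-0.161]],[0,[0.8,-1,0],[0,0,-0.181]]]' 60; python3 -c "
from h import *
print(rel([.51,.2188,.16],-8),sense()['q'])"
```

```text
t: 0.9
tcp_pos: [0.2286, -0.4789, 0.2309]
tool_rot: [0.753, 0.658, 0.0, -0.0]
force: [0.0, -0.3, -0.2]
finger_gap: 0.5
[array([7.2897, 1.8561, 0.7155]), array([-0.0001, -0.0001,  0.0009])] [-1.3361  0.4018  1.6683 -0.      1.0725 -1.202 ]
```

```bash
python3 -m inch '[[0,[0.5,0.15,0],[0,0,0]],[0,[1,0.3,0],[0,0,0]]]' >/dev/null; python3 -m inch '[[0,[0.5,0.15,0],[0,0,0]],[0,[1,0.3,0],[0,0,0]]]'>/dev/null; python3 -m inch '[[0,[0.5,0.15,0],[0,0,0]],[0,[1,0.3,0],[0,0,0]]]'>/dev/null;python3 -m inch '[[0,[0.5,0.15,0],[0,0,0]],[0,[1,0.3,0],[0,0,0]],[0,[1,0.3,0],[0,0,0]]]'; python3 -c "
from h import *
print(rel([.51,.2188,.16],-8),sense()['q'])"
```

```text
t: 1.8
tcp_pos: [0.3981, -0.1067, 0.2311]
tool_rot: [0.752, 0.659, 0.0, -0.001]
force: [-0.9, -1.3, -0.2]
finger_gap: 0.499
[array([3.3721, 0.6819, 0.7177]), array([-0.0002, -0.0003,  0.0012])] [-0.5357  0.2418  1.9365  0.0019  0.9651 -0.4048]
```

```bash
python3 -m inch '[[0,[0.5,0.1,0],[0,0,0]],[0,[1,0.2,0],[0,0,0]]]' >/dev/null; python3 -m inch '[[0,[0.5,0.1,0],[0,0,0]],[0,[1,0.2,0],[0,0,0]]]'>/dev/null; python3 -m inch '[[0,[0.5,0.1,0],[0,0,0]],[0,[1,0.2,0.2],[0,0,0]],[0,[1,0.2,0.4],[0,0,0]]]'>/dev/null;python3 -m inch '[[0,[0.29,0.05,0.3],[0,0,0]],[0,[0.29,0.05,0.3],[0,0,0]],[0,[0.29,0.05,0.3],[0,0,0]]]'; python3 -c "
from h import *
print(rel([.51,.2188,.079],-8),sense()['q'])
for n in ('scene','top'):
    im,d=snapshot(n);cv2.imwrite(f'pics/{n}1.png',im);np.save(f'pics/{n}1.npy',d)
im=cv2.imread('pics/scene1.png');cv2.imwrite('pics/s1c.png',cv2.resize(im[130:280,240:400],(800,600*150*160//160//150)))
"
```

```text
t: 2.8
tcp_pos: [0.5061, 0.2006, 0.1604]
tool_rot: [0.754, 0.656, -0.001, -0.0]
force: [-0.1, -0.2, 0.6]
finger_gap: 0.5
[array([0.1871, 0.0158, 0.8133]), array([-0.0004,  0.0002,  0.0001])] [ 0.1723  0.518   1.7033 -0.0006  0.923   0.3116]
```

View pics/s1c.png

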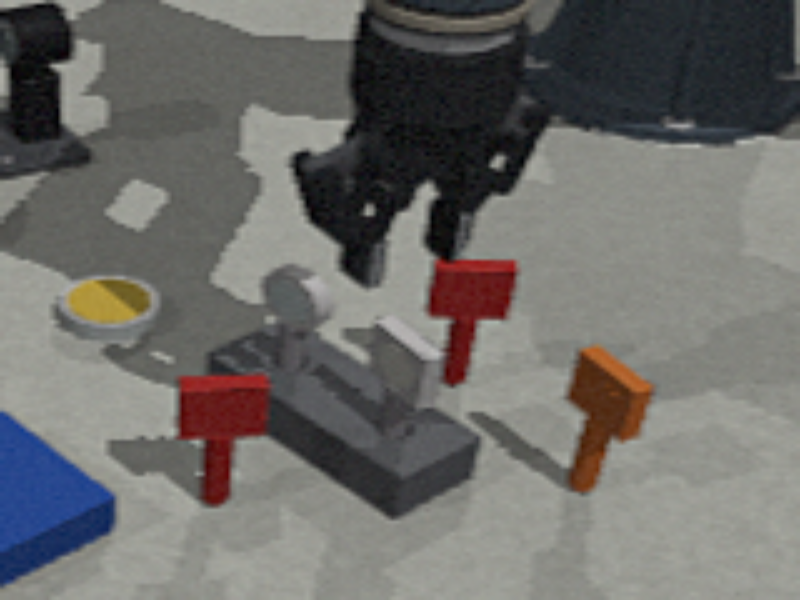

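The crop shows the gripper up behind the stand, with the grey square plate at about (405,360) in the crop, clear of the red plates. I'll centre over it, descend and close.

```bash
python3 -m inch '[[0,[0.187,0.016,0],[0,0,0]],[0,[0.187,0.016,0],[0,0,0]],[0,[0.187,0.016,0.2],[0,0,0]],[0,[0.187,0.016,0.4],[0,0,0]],[0,[0.187,0.016,0.6],[0,0,0]],[0,[0.187,0.016,0.81],[0,0,0]],[0,[0.187,0.016,0.81],[0,0,0]],[0,[0.187,0.016,0.81],[0,0,0]]]'; python3 -c "
from h import *
print(rel([.51,.2188,.079],-8),sense()['q'])
for n in ('scene','top'):
    im,d=snapshot(n);cv2.imwrite(f'pics/{n}2.png',im);np.save(f'pics/{n}2.npy',d)
im=cv2.imread('pics/scene2.png');cv2.imwrite('pics/s2c.png',cv2.resize(im[130:280,240:400],(800,600*150*160//160//150)))
"
```

```text
t: 3.7
tcp_pos: [0.5111, 0.2186, 0.0811]
tool_rot: [0.755, 0.656, 0.0, 0.0]
force: [1.3, -0.7, 0.4]
finger_gap: 0.496
[array([ 0.0009, -0.0108,  0.021 ]), array([ 0.0001,  0.    , -0.0001])] [ 0.2032  0.6546  1.7287 -0.0003  0.7578  0.3439]
```

View pics/s2c.png

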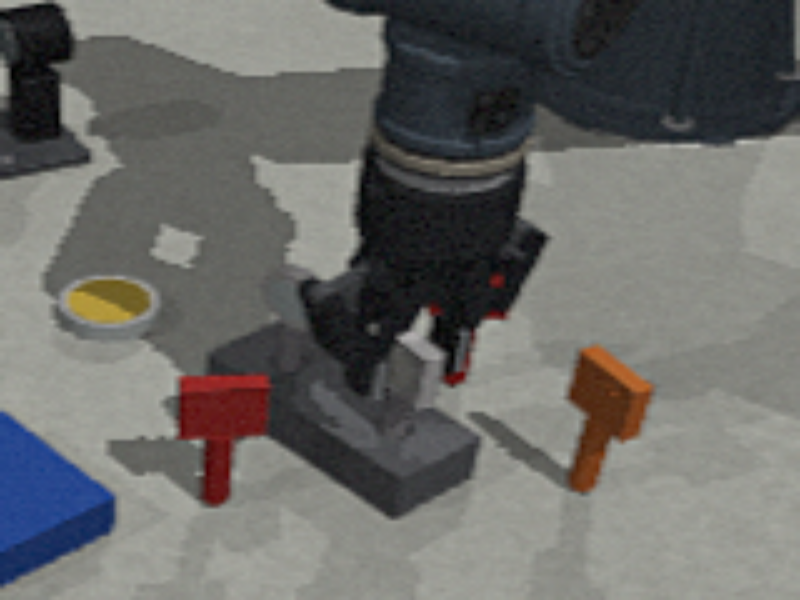

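The fingers now straddle the square plate, which sits between them at about (412,368) in the crop. The red plate is seen behind them. Closing.

```bash
python3 -m inch '[[0.5,[0,0,0],[0,0,0]],[0.6,[0,0,0],[0,0,0]],[1,[0,0,0],[0,0,0]],[1,[0,0,0],[0,0,0]],[1,[0,0,0],[0,0,0]],[1,[0,0,0],[0,0,0]],[1,[0,0,0],[0,0,0]]]' 60; python3 -c "
from h import *
s=sense();print(s['tcp_pos'],s['force'],s['ft_torque'],s['finger_gap'])
print(rel([.51,.2188,.18],-8))"
```

```text
t: 4.5
tcp_pos: [0.5113, 0.2195, 0.0812]
tool_rot: [0.755, 0.656, 0.001, 0.0]
force: [-0.1, -0.8, 5.1]
finger_gap: 0.132
[0.5113 0.2195 0.0812] [-0.0621 -0.8034  5.0985] [-0.118   0.1046  0.0164] 0.13237736647058954
[array([-0.0083, -0.0103, -0.9883]), array([ 0.0002, -0.0001,  0.    ])]
```

```bash
python3 -m inch '[[1,[0,0,-0.1],[0,0,0]],[1,[0,0,-0.25],[0,0,0]],[1,[0,0,-0.5],[0,0,0]],[1,[0,0,-0.75],[0,0,0]],[1,[0,0,-1],[0,0,0]],[1,[0,0,-1],[0,0,0]],[1,[0,0,-1],[0,0,0]]]'; python3 -m inch '[[1,[0,0,-0.2],[0,0,0]],[1,[0,0,-0.3],[0,0,0]],[1,[0,0,-0.3],[0,0,0]],[1,[0,0,-0.3],[0,0,0]]]';python3 -c "
from h import *
s=sense();print(s['tcp_pos'],s['force'],s['ft_torque'],s['finger_gap'],rel([.545,-.24,.21],-15.6))
for n in ('scene','top'):
    im,d=snapshot(n);cv2.imwrite(f'pics/{n}3.png',im);np.save(f'pics/{n}3.npy',d)
im=cv2.imread('pics/scene3.png');cv2.imwrite('pics/s3c.png',cv2.resize(im[100:250,240:400],(800,600*150*160//160//150)))
"
```

```text
t: 5.2
tcp_pos: [0.5104, 0.2194, 0.1805]
tool_rot: [0.755, 0.656, 0.0, 0.0]
force: [-0.2, 0.5, -1.1]
finger_gap: 0.134
t: 5.6
tcp_pos: [0.5102, 0.2193, 0.2095]
tool_rot: [0.755, 0.656, -0.001, -0.0]
force: [-0.3, -0.2, -1.7]
finger_gap: 0.131
[0.5102 0.2193 0.2095] [-0.2996 -0.2088 -1.6909] [-0.0279  0.0325  0.0267] 0.13121320321294028 [array([-4.4994,  0.9841, -0.0046]), array([-0.0002,  0.0001,  0.0211])]
```

View pics/s3c.png

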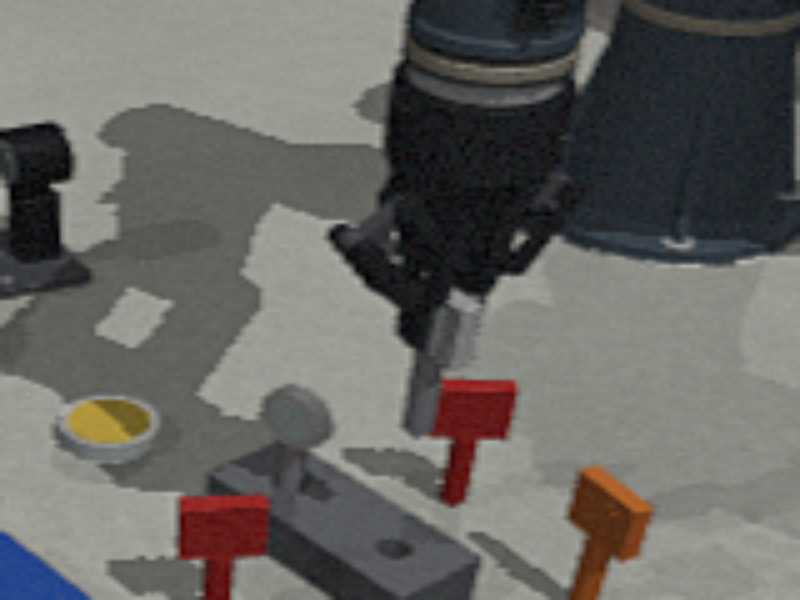

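The mount hangs in the grip: plate at about (458,330) and post down to (418,430) in the crop. The stand's hole is empty and the lens mount hasn't moved. Now I'll measure the post axis in the hand.

```bash
cat >> h.py <<'E'
from scipy.optimize import least_squares
def postfit(n,d,foot_guess,lo=-.004,hi=.055):
    """points around guess vertical axis within 14mm, height lo..hi above foot; fit r=8 cylinder"""
    w=cloud(n,d);g=np.array(foot_guess);q=w-g
    m=(np.hypot(q[...,0],q[...,1])<.016)&(q[...,2]>lo)&(q[...,2]<hi)
    P=q[m]; F=P[(P[:,2]>.008)]
    def f(p):
        return np.hypot(F[:,0]-p[0]-p[2]*F[:,2],F[:,1]-p[1]-p[3]*F[:,2])-.008
    r=least_squares(f,[0,0,0,0],loss='soft_l1',f_scale=.001)
    return len(F),g[:2]+r.x[:2],np.degrees(r.x[2:]),np.abs(r.fun).mean(),P[:,2].min()+g[2] if len(P) else None
E
python3 - <<'E'
from h import *
for n in("scene","top"):
    d=np.load(f"pics/{n}3.npy")
    print(n,postfit(n,d,[.5103,.2193,.1385]))
    w=cloud(n,d);q=w-np.array([.5103,.2193,.1385])
    m=(abs(q[...,0])<.03)&(abs(q[...,1])<.03)&(q[...,2]>.066)&(q[...,2]<.115)
    im=cv2.imread(f"pics/{n}3.png").astype(int)
    m&=im.min(2)>70
    Q=w[m];print(len(Q)); 
    if len(Q)>20:print(Q.mean(0),Q.min(0),Q.max(0),np.linalg.svd(Q-Q.mean(0),full_matrices=False)[2])
E
```

```text
scene (97, array([0.5093, 0.2164]), array([0.2533, 0.5357]), np.float64(0.0009109177616961681), np.float64(0.13733233716546867))
138
[0.5151 0.2318 0.2297] [0.4922 0.1943 0.2051] [0.5299 0.2402 0.2496] [[ 0.1573 -0.0028 -0.9875]
 [-0.383   0.9216 -0.0636]
 [ 0.9103  0.3882  0.1439]]
top (13, array([0.5087, 0.2187]), array([ 0.3907, -0.6157]), np.float64(0.00015772096030663844), np.float64(0.14823436447558336))
59
[0.5061 0.2027 0.2372] [0.4893 0.1958 0.2087] [0.5272 0.2222 0.251 ] [[ 0.0158 -0.0653  0.9977]
 [-0.8745  0.4829  0.0454]
 [ 0.4848  0.8732  0.0494]]
```

```bash
python3 -m inch '[[1,[0,0.03,-0.15],[0,0,0.005]],[1,[-0.3,0.08,-0.2],[0,0,0.01]],[1,[-0.6,0.14,-0.2],[0,0,0.015]],[1,[-1,0.22,-0.2],[0,0,0.0211]],[1,[-1,0.22,-0.2],[0,0,0.0211]]]'; python3 -c "
from h import *
print(rel([.5465,-.2397,.21],-15.6))"
```

```text
t: 6.2
tcp_pos: [0.5187, 0.1134, 0.2296]
tool_rot: [0.798, 0.603, -0.001, 0.0]
force: [-0.1, 0.2, -1.4]
finger_gap: 0.134
[array([-3.3195,  1.2333,  0.2025]), array([-0.0001,  0.0004, -0.0008])]
```

```bash
python3 -m inch '[[1,[-0.3,0.12,0],[0,0,0]],[1,[-0.6,0.24,0],[0,0,0]],[1,[-0.9,0.35,0],[0,0,0]]]';python3 -m inch '[[1,[-0.3,0.12,0],[0,0,0]],[1,[-0.6,0.24,0],[0,0,0]],[1,[-0.9,0.35,0],[0,0,0]]]';python3 -m inch '[[1,[-0.3,0.12,0],[0,0,0]],[1,[-0.6,0.22,0],[0,0,0]],[1,[-0.9,0.32,0],[0,0,0]],[1,[-0.9,0.32,0],[0,0,0]],[1,[-0.9,0.32,0],[0,0,0]]]'; python3 -c "
from h import *
print(rel([.5465,-.2397,.18],-15.6))"
```

```text
t: 6.5
tcp_pos: [0.5279, 0.0207, 0.2296]
tool_rot: [0.796, 0.605, -0.0, -0.001]
force: [0.2, -0.9, -2.6]
finger_gap: 0.134
t: 6.8
tcp_pos: [0.5375, -0.0756, 0.2296]
tool_rot: [0.796, 0.605, -0.0, -0.001]
force: [0.3, -0.5, -2.0]
finger_gap: 0.13
t: 7.3
tcp_pos: [0.5438, -0.1701, 0.2294]
tool_rot: [0.797, 0.604, -0.0, -0.001]
force: [0.3, -0.0, -1.5]
finger_gap: 0.127
[array([-0.6637,  0.215 ,  0.4931]), array([-0.0003, -0.0002, -0.0002])]
```

```bash
python3 -m inch '[[1,[-0.3,0.1,0],[0,0,0]],[1,[-0.664,0.215,0],[0,0,0]],[1,[-0.664,0.215,0.2],[0,0,0]],[1,[-0.664,0.215,0.35],[0,0,0]],[1,[-0.664,0.215,0.49],[0,0,0]],[1,[-0.664,0.215,0.49],[0,0,0]],[1,[-0.664,0.215,0.49],[0,0,0]],[1,[-0.664,0.215,0.49],[0,0,0]]]'
cat > look.py <<'E'
from h import *
import sys
k=sys.argv[1];s=sense();t=s['tcp_pos'];print(t,s['force'],s['ft_torque'],s['finger_gap'])
for n in ('scene','top'):
    im,d=snapshot(n);cv2.imwrite(f'pics/{n}{k}.png',im);np.save(f'pics/{n}{k}.npy',d)
    print(n,postfit(n,d,[t[0],t[1],t[2]-.071]))
    w=cloud(n,d);x,y,z=np.moveaxis(w,-1,0)
    m=(abs(x-.545)<.05)&(abs(y+.24)<.05)&(abs(z-.068)<.004);T=w[m];print(' rim',len(T),rect(T),T[:,2].mean())
    m=(abs(z-.010)<.003)&(abs(x-.5)<.15)&(abs(y+.225)<.08);print(' base',rect(w[m]))
a=cv2.imread(f'pics/scene{k}.png')[100:200,165:285];b=cv2.imread(f'pics/top{k}.png')[160:260,295:415]
cv2.imwrite(f'pics/c{k}.png',np.hstack([cv2.resize(a,(400,333)),cv2.resize(b,(400,333))]))
E
python3 look.py 4
```

```text
t: 8.1
tcp_pos: [0.5477, -0.2394, 0.1821]
tool_rot: [0.796, 0.605, 0.0, 0.001]
force: [0.0, -0.4, -1.0]
finger_gap: 0.134
[ 0.5477 -0.2394  0.1821] [ 0.0076 -0.4326 -0.965 ] [ 0.0279  0.0286 -0.002 ] 0.1339641404308944
scene (64, array([ 0.5472, -0.2415]), array([-0.1096, -0.8783]), np.float64(0.0011925645258077863), np.float64(0.11376600365521172))
 rim 66 (array([ 0.5467, -0.2426]), (43.485191345214844, 36.62324142456055), 76.7240982055664) 0.06737101782150243
 base (array([ 0.4995, -0.228 ]), (96.05197143554688, 199.94386291503906), 74.83670043945312)
top (0, array([ 0.5477, -0.2394]), array([0., 0.]), np.float64(nan), None)
 rim 47 (array([ 0.5497, -0.2268]), (12.074163436889648, 35.60346984863281), 61.007911682128906) 0.0678298131370365
 base (array([ 0.5029, -0.2028]), (82.6461410522461, 200.78543090820312), 77.64421844482422)h.py:35: RuntimeWarning: Mean of empty slice.
  return len(F),g[:2]+r.x[:2],np.degrees(r.x[2:]),np.abs(r.fun).mean(),P[:,2].min()+g[2] if len(P) else None
  ret = ret.dtype.type(ret / rcount)
```

View pics/c4.png

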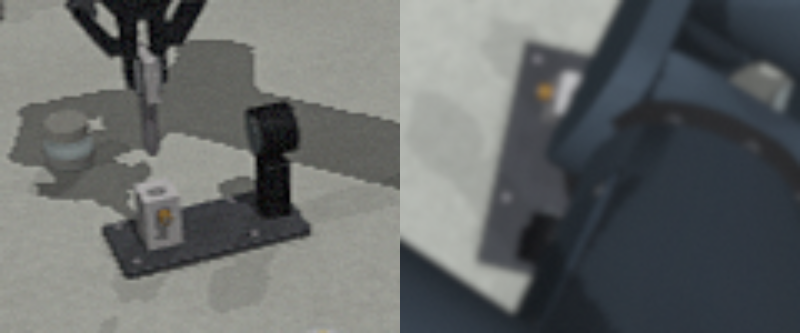

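The scene crop shows the post tip at (152,150), directly above the bore at (158,190). In scene-camera coordinates the foot is at (.5472,-.2415) and the rim at (.5473,-.2416), so they agree within 1 mm. I'll go down to just above the rim.

```bash
python3 -m inch '[[1,[0,0,0.1],[0,0,0]],[1,[0,0,0.2],[0,0,0]],[1,[0,0,0.3],[0,0,0]],[1,[0,0,0.35],[0,0,0]],[1,[0,0,0.35],[0,0,0]],[1,[0,0,0.35],[0,0,0]]]'; python3 look.py 5 2>/dev/null
```

```text
t: 8.8
tcp_pos: [0.5471, -0.24, 0.146]
tool_rot: [0.797, 0.605, -0.0, -0.0]
force: [0.1, 0.1, -0.6]
finger_gap: 0.134
[ 0.5471 -0.24    0.146 ] [ 0.1299  0.0732 -0.5755] [-0.0235 -0.0573  0.0042] 0.1343119246100432
scene (60, array([ 0.5458, -0.2423]), array([ 0.725 , -0.1561]), np.float64(0.001117613866162177), np.float64(0.07758764338109092))
 rim 61 (array([ 0.547 , -0.2415]), (38.80031204223633, 35.070308685302734), 75.47400665283203) 0.06737153718945811
 base (array([ 0.4997, -0.2283]), (93.51290893554688, 200.2451171875), 74.68048095703125)
top (0, array([ 0.5471, -0.24  ]), array([0., 0.]), np.float64(nan), None)
 rim 27 (array([ 0.55  , -0.2244]), (7.012154579162598, 32.885311126708984), 60.94819641113281) 0.06801063217704921
 base (array([ 0.5268, -0.2178]), (58.46354293823242, 146.77906799316406), 76.5261459350586)
```

View pics/c5.png

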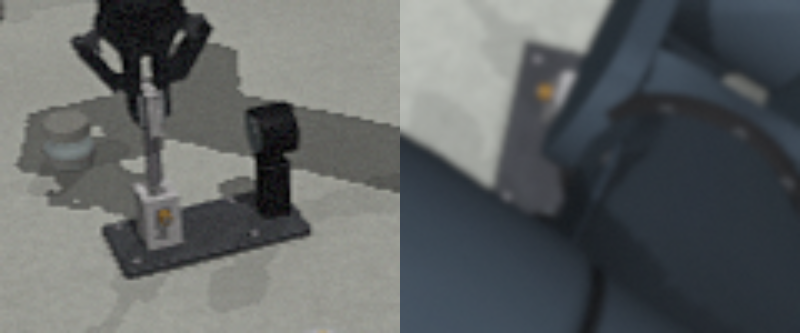

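The post tip is now at the bore mouth, at about (155,190) in the crop. I'll enter gently and watch the side forces.

```bash
python3 -m inch '[[1,[0,0,0.02],[0,0,0]],[1,[0,0,0.04],[0,0,0]],[1,[0,0,0.06],[0,0,0]],[1,[0,0,0.08],[0,0,0]],[1,[0,0,0.08],[0,0,0]]]'; python3 -m inch '[[1,[0,0,0.01],[0,0,0]],[1,[0,0,0.02],[0,0,0]],[1,[0,0,0.02],[0,0,0]]]';python3 -m inch '[[1,[0,0,0.01],[0,0,0]],[1,[0,0,0.02],[0,0,0]],[1,[0,0,0.02],[0,0,0]]]'
```

```text
t: 9.4
tcp_pos: [0.5468, -0.2398, 0.1379]
tool_rot: [0.797, 0.605, -0.0, -0.0]
force: [0.2, 0.3, -2.3]
finger_gap: 0.132
t: 9.7
tcp_pos: [0.547, -0.2399, 0.1362]
tool_rot: [0.797, 0.605, -0.0, -0.0]
force: [-0.5, -0.0, -1.2]
finger_gap: 0.132
t: 10.0
tcp_pos: [0.5469, -0.2399, 0.1341]
tool_rot: [0.797, 0.605, -0.0, -0.0]
force: [-0.2, -0.9, -1.4]
finger_gap: 0.132
```

```bash
python3 -m inch '[[1,[0,0,0.01],[0,0,0]],[1,[0,0,0.02],[0,0,0]],[1,[0,0,0.02],[0,0,0]]]'; python3 -m inch '[[1,[0,0,0.01],[0,0,0]],[1,[0,0,0.02],[0,0,0]],[1,[0,0,0.02],[0,0,0]]]';python3 -m inch '[[1,[0,0,0.01],[0,0,0]],[1,[0,0,0.02],[0,0,0]],[1,[0,0,0.02],[0,0,0]]]'; python3 -c "
from h import *
s=sense();print(s['force'],s['ft_torque'])"
```

```text
t: 10.3
tcp_pos: [0.5469, -0.2399, 0.1321]
tool_rot: [0.797, 0.605, -0.0, -0.0]
force: [0.2, 0.2, -2.1]
finger_gap: 0.132
t: 10.6
tcp_pos: [0.5469, -0.2399, 0.1301]
tool_rot: [0.797, 0.605, -0.0, -0.0]
force: [-1.3, -0.3, -0.4]
finger_gap: 0.134
t: 10.9
tcp_pos: [0.547, -0.2398, 0.1281]
tool_rot: [0.797, 0.605, -0.0, -0.0]
force: [0.1, 0.3, -1.7]
finger_gap: 0.131
[ 0.1177  0.3378 -1.6764] [0.0565 0.0203 0.0083]
```

```bash
python3 -m inch '[[1,[0,0,0.01],[0,0,0]],[1,[0,0,0.01],[0,0,0]]]'; python3 -m inch '[[1,[0,0,0.01],[0,0,0]],[1,[0,0,0.01],[0,0,0]]]';python3 -m inch '[[1,[0,0,0.01],[0,0,0]],[1,[0,0,0.01],[0,0,0]]]'; python3 -m inch '[[1,[0,0,0.01],[0,0,0]],[1,[0,0,0.01],[0,0,0]]]';python3 -m inch '[[1,[0,0,0.01],[0,0,0]],[1,[0,0,0.01],[0,0,0]]]'
```

```text
t: 11.1
tcp_pos: [0.547, -0.2399, 0.1272]
tool_rot: [0.797, 0.605, -0.0, -0.0]
force: [-0.4, -0.9, -1.2]
finger_gap: 0.134
t: 11.3
tcp_pos: [0.547, -0.2399, 0.1262]
tool_rot: [0.797, 0.605, -0.0, -0.0]
force: [0.3, 0.1, -0.9]
finger_gap: 0.128
t: 11.5
tcp_pos: [0.547, -0.2399, 0.1252]
tool_rot: [0.797, 0.605, -0.0, -0.0]
force: [-1.0, -0.7, -1.5]
finger_gap: 0.134
t: 11.7
tcp_pos: [0.547, -0.2399, 0.1242]
tool_rot: [0.797, 0.605, -0.0, -0.0]
force: [-0.4, 0.5, -1.5]
finger_gap: 0.134
t: 11.9
tcp_pos: [0.5471, -0.2401, 0.1233]
tool_rot: [0.797, 0.605, -0.0, 0.0]
force: [-0.5, -1.0, -1.2]
finger_gap: 0.133
```

```bash
for i in 1; do python3 -m inch '[[1,[0,0,0.01],[0,0,0]],[1,[0,0,0.01],[0,0,0]]]'; python3 -m inch '[[1,[0,0,0.01],[0,0,0]],[1,[0,0,0.01],[0,0,0]]]';python3 -m inch '[[1,[0,0,0.01],[0,0,0]],[1,[0,0,0.01],[0,0,0]]]'; python3 -m inch '[[1,[0,0,0.01],[0,0,0]],[1,[0,0,0.01],[0,0,0]]]';python3 -m inch '[[1,[0,0,0.01],[0,0,0]],[1,[0,0,0.01],[0,0,0]]]'; done | grep -E 'pos|force'
```

```text
tcp_pos: [0.5472, -0.2404, 0.1224]
force: [0.3, -0.4, -1.5]
tcp_pos: [0.5472, -0.2406, 0.1216]
force: [-0.7, -2.1, 0.5]
tcp_pos: [0.5473, -0.2407, 0.1208]
force: [-1.5, -3.7, 3.3]
tcp_pos: [0.5473, -0.2407, 0.1198]
force: [-1.4, -3.4, 1.5]
tcp_pos: [0.5473, -0.2406, 0.1184]
force: [-1.1, -4.5, 0.9]
```

```bash
for i in 1; do python3 -m inch '[[1,[0,0,0.01],[0,0,0]],[1,[0,0,0.02],[0,0,0]]]'; python3 -m inch '[[1,[0,0,0.01],[0,0,0]],[1,[0,0,0.02],[0,0,0]]]';python3 -m inch '[[1,[0,0,0.01],[0,0,0]],[1,[0,0,0.02],[0,0,0]]]'; python3 -m inch '[[1,[0,0,0.01],[0,0,0]],[1,[0,0,0.02],[0,0,0]]]';python3 -m inch '[[1,[0,0,0.01],[0,0,0]],[1,[0,0,0.02],[0,0,0]]]'; python3 -m inch '[[1,[0,0,0.01],[0,0,0]],[1,[0,0,0.02],[0,0,0]]]'; done | grep -E 'pos|force'
```

```text
tcp_pos: [0.5471, -0.2405, 0.1164]
force: [-2.5, -5.3, 3.4]
tcp_pos: [0.5471, -0.2405, 0.1142]
force: [-1.7, -5.0, 2.1]
tcp_pos: [0.547, -0.2405, 0.1121]
force: [-2.5, -5.0, 3.0]
tcp_pos: [0.5471, -0.2405, 0.1101]
force: [-1.4, -4.2, 2.2]
tcp_pos: [0.5471, -0.2405, 0.1081]
force: [-2.5, -4.8, 3.2]
tcp_pos: [0.547, -0.2405, 0.1061]
force: [-1.4, -6.3, 2.8]
```

```bash
for i in 1; do python3 -m inch '[[1,[0,0,0.01],[0,0,0]],[1,[0,0,0.02],[0,0,0]]]'; python3 -m inch '[[1,[0,0,0.005],[0,0,0]],[1,[0,0,0.01],[0,0,0]]]';python3 -m inch '[[1,[0,0,0.005],[0,0,0]],[1,[0,0,0.005],[0,0,0]]]'; python3 -m inch '[[1,[0,0,0.005],[0,0,0]],[1,[0,0,0.005],[0,0,0]]]';python3 -m inch '[[1,[0,0,0.005],[0,0,0]],[1,[0,0,0.005],[0,0,0]]]'; python3 -m inch '[[1,[0,0,0.005],[0,0,0]],[1,[0,0,0.005],[0,0,0]]]'; done | grep -E 'pos|force'
```

```text
tcp_pos: [0.547, -0.2405, 0.1041]
force: [-0.5, -4.5, 2.0]
tcp_pos: [0.547, -0.2405, 0.103]
force: [-1.6, -4.3, 1.4]
tcp_pos: [0.547, -0.2405, 0.1023]
force: [-1.2, -5.6, 0.4]
tcp_pos: [0.547, -0.2405, 0.1018]
force: [-1.4, -5.8, 0.6]
tcp_pos: [0.547, -0.2405, 0.1013]
force: [-1.4, -5.8, 0.1]
tcp_pos: [0.547, -0.2405, 0.1008]
force: [-1.6, -4.7, 0.7]
```

```bash
for i in 1; do python3 -m inch '[[1,[0,0,0.005],[0,0,0]],[1,[0,0,0.005],[0,0,0]]]'; python3 -m inch '[[1,[0,0,0.005],[0,0,0]],[1,[0,0,0.005],[0,0,0]]]';python3 -m inch '[[1,[0,0,0.005],[0,0,0]],[1,[0,0,0.005],[0,0,0]]]'; python3 -m inch '[[1,[0,0,0.005],[0,0,0]],[1,[0,0,0.005],[0,0,0]]]';python3 -m inch '[[1,[0,0,0.005],[0,0,0]],[1,[0,0,0.005],[0,0,0]]]'; python3 -m inch '[[1,[0,0,0.005],[0,0,0]],[1,[0,0,0.005],[0,0,0]]]'; done | grep -E 'pos|force'
```

```text
tcp_pos: [0.547, -0.2405, 0.1004]
force: [-1.0, -5.6, 1.3]
tcp_pos: [0.5471, -0.2405, 0.1003]
force: [-2.3, -5.3, 2.8]
tcp_pos: [0.5471, -0.2406, 0.1002]
force: [-2.4, -4.5, 5.2]
tcp_pos: [0.5471, -0.2406, 0.1001]
force: [-3.5, -3.9, 8.1]
tcp_pos: [0.5471, -0.2406, 0.1]
force: [-4.4, -4.0, 10.5]
tcp_pos: [0.5472, -0.2406, 0.0998]
force: [-3.5, -3.6, 12.0]
```

Force now rises steadily while the height stays at about .100, so the foot is on the stop. That puts it about 39 mm below the rim, within the given range. I'll press on to about 20 N.

```bash
for i in 1; do python3 -m inch '[[1,[0,0,0.005],[0,0,0]],[1,[0,0,0.005],[0,0,0]]]'; python3 -m inch '[[1,[0,0,0.005],[0,0,0]],[1,[0,0,0.005],[0,0,0]]]';python3 -m inch '[[1,[0,0,0.003],[0,0,0]],[1,[0,0,0.003],[0,0,0]],[1,[0,0,0.003],[0,0,0]]]'; done | grep -E 'pos|force|gap|rot'; python3 -c "
from h import *
s=sense();print(s['force'],s['ft_torque'])"
```

```text
tcp_pos: [0.5472, -0.2406, 0.0997]
tool_rot: [0.796, 0.605, -0.0, 0.001]
force: [-4.3, -4.3, 14.4]
finger_gap: 0.135
tcp_pos: [0.5472, -0.2407, 0.0996]
tool_rot: [0.796, 0.605, -0.0, 0.001]
force: [-5.3, -3.0, 16.6]
finger_gap: 0.137
tcp_pos: [0.5472, -0.2407, 0.0996]
tool_rot: [0.796, 0.605, -0.0, 0.001]
force: [-4.7, -3.2, 18.1]
finger_gap: 0.135
[-4.6954 -3.2109 18.1226] [-0.7539  1.1438  0.0423]
```

TCP moved down about 0.7 mm over about 16 N, which is roughly 24 N/mm and matches the stop spring. One more nudge, a hold, then a look before releasing.

```bash
python3 -m inch '[[1,[0,0,0.004],[0,0,0]],[1,[0,0,0.004],[0,0,0]],[1,[0,0,0.004],[0,0,0]],[1,[0,0,0.004],[0,0,0]],[1,[0,0,0.004],[0,0,0]]]'; python3 look.py 6 2>/dev/null
```

```text
t: 17.7
tcp_pos: [0.5473, -0.2407, 0.0994]
tool_rot: [0.796, 0.605, -0.0, 0.001]
force: [-5.5, -2.7, 19.4]
finger_gap: 0.133
[ 0.5473 -0.2407  0.0994] [-5.5436 -2.6876 19.3552] [-0.7338  1.2236 -0.0149] 0.13282003062727926
scene (45, array([ 0.5555, -0.2218]), array([ -9.6395, -24.7556]), np.float64(0.002961762123460846), np.float64(0.026672614575725895))
 rim 61 (array([ 0.5469, -0.2421]), (41.88044357299805, 37.221012115478516), 78.14644622802734) 0.06776104166383996
 base (array([ 0.4997, -0.2263]), (97.48785400390625, 200.08595275878906), 75.24976348876953)
top (0, array([ 0.5473, -0.2407]), array([0., 0.]), np.float64(nan), None)
 rim 2 (array([ 0.5632, -0.2269]), (3.664531707763672, 0.0), 161.11276245117188) 0.06653357918316616
 base (array([ 0.5811, -0.2254]), (41.57283020019531, 37.46656799316406), 74.38040161132812)
```

View pics/c6.png

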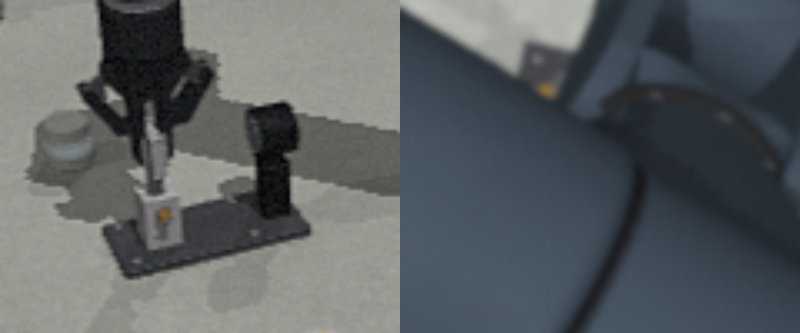

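The crop shows the plate at (155,155), upright just above the pillar, with the post in the bore and the fingers clear of the rim. Stop force has been at least 14 N for over 0.5 s. I'll ease off a little and open.

```bash
python3 -m inch '[[1,[0,0,-0.008],[0,0,0]],[1,[0,0,-0.016],[0,0,0]],[1,[0,0,-0.016],[0,0,0]]]'; python3 -m inch '[[0.7,[0,0,0],[0,0,0]],[0.6,[0,0,0],[0,0,0]],[0.4,[0,0,0],[0,0,0]],[0.2,[0,0,0],[0,0,0]],[0,[0,0,0],[0,0,0]],[0,[0,0,0],[0,0,0]],[0,[0,0,0],[0,0,0]]]'; python3 look.py 7 2>/dev/null
```

```text
t: 18.1
tcp_pos: [0.5471, -0.2406, 0.0998]
tool_rot: [0.796, 0.605, -0.0, 0.001]
force: [-3.4, -4.7, 12.2]
finger_gap: 0.137
t: 18.8
tcp_pos: [0.547, -0.2398, 0.0981]
tool_rot: [0.797, 0.605, 0.0, -0.0]
force: [-0.1, -0.2, 0.3]
finger_gap: 0.501
[ 0.547  -0.2398  0.0981] [-0.1457 -0.1819  0.2843] [-0.0144 -0.0258  0.003 ] 0.5014154980663218
scene (58, array([ 0.5573, -0.2143]), array([-13.3063, -34.2062]), np.float64(0.0032670100470437295), np.float64(0.023825954805604455))
 rim 65 (array([ 0.5471, -0.2416]), (38.616912841796875, 36.12179946899414), 74.17559814453125) 0.06747388454906444
 base (array([ 0.499, -0.227]), (94.91526794433594, 199.8197021484375), 74.21057891845703)
top (0, array([ 0.547 , -0.2398]), array([0., 0.]), np.float64(nan), None)
 rim 0 (array([0., 0.]), (0.0, 0.0), 0.0) nan
 base (array([ 0.5957, -0.2071]), (78.99242401123047, 42.79008483886719), 57.28373718261719)
```

View pics/c7.png

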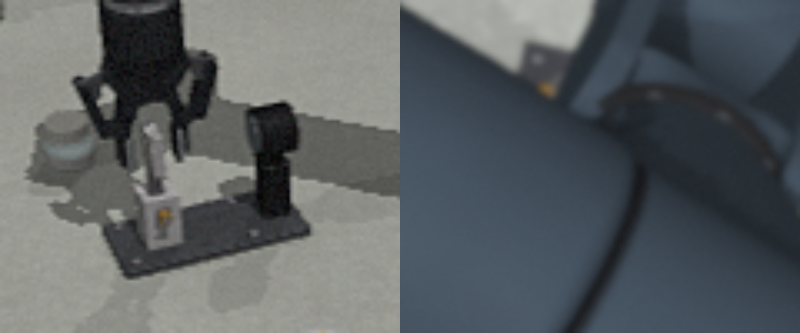

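The fingers are open on both sides of the plate at (155,150), with no force on the tool. I'll retract straight up, then aside for a check.

```bash
python3 -m inch '[[0,[0,0,-0.1],[0,0,0]],[0,[0,0,-0.3],[0,0,0]],[0,[0,0,-0.6],[0,0,0]],[0,[0,0,-1],[0,0,0]],[0,[0,0,-1],[0,0,0]],[0,[0,0,-1],[0,0,0]]]'; python3 -m inch '[[0,[0.3,0,-0.2],[0,0,0]],[0,[0.6,0,-0.4],[0,0,0]],[0,[1,0,-0.4],[0,0,0]]]';python3 -m inch '[[0,[0.3,-0.2,0],[0,0,0]],[0,[0.6,-0.4,0],[0,0,0]],[0,[1,-0.7,0],[0,0,0]]]';python3 -m inch '[[0,[0.3,-0.2,0],[0,0,0]],[0,[0.6,-0.4,0],[0,0,0]],[0,[1,-0.7,0],[0,0,0]],[0,[1,-0.7,0],[0,0,0]],[0,[1,-0.7,0],[0,0,0]],[0,[1,-0.7,0],[0,0,0]]]'; python3 look.py 8 2>/dev/null >/dev/null
python3 - <<'E'
from h import *
for n in("top","scene"):
    w=cloud(n,np.load(f"pics/{n}8.npy"));x,y,z=np.moveaxis(w,-1,0)
    m=(abs(x-.546)<.035)&(abs(y+.24)<.035)&(z>.09)&(z<.15);Q=w[m];print(n,len(Q),Q.min(0),Q.max(0))
    T=Q[Q[:,2]>Q[:,2].max()-.007];print(" top",len(T),rect(T),T[:,2].mean());print(np.linalg.svd(Q-Q.mean(0),full_matrices=False)[2][2])
    m=(abs(z-.010)<.003)&(abs(x-.5)<.15)&(abs(y+.225)<.08);print(' base',rect(w[m]))
E
```

```text
t: 19.5
tcp_pos: [0.5476, -0.2403, 0.2001]
tool_rot: [0.797, 0.605, 0.001, 0.002]
force: [0.2, 0.1, 0.6]
finger_gap: 0.505
t: 19.8
tcp_pos: [0.5749, -0.1442, 0.2396]
tool_rot: [0.797, 0.604, 0.001, 0.001]
force: [1.4, -0.4, 0.1]
finger_gap: 0.498
t: 20.1
tcp_pos: [0.533, -0.0279, 0.2369]
tool_rot: [0.797, 0.604, -0.001, -0.001]
force: [0.6, 0.5, 0.0]
finger_gap: 0.497
t: 20.7
tcp_pos: [0.4931, 0.086, 0.2377]
tool_rot: [0.797, 0.604, -0.0, -0.0]
force: [0.2, 0.4, -0.1]
finger_gap: 0.497
top 151 [ 0.5336 -0.2631  0.0907] [ 0.5552 -0.2184  0.143 ]
 top 83 (array([ 0.5446, -0.2414]), (43.41115188598633, 12.10172176361084), 74.01631927490234) 0.139466084036827
[-0.9439  0.2949  0.1485]
 base (array([ 0.4968, -0.2269]), (89.899658203125, 199.78565979003906), 74.60230255126953)
scene 108 [ 0.5358 -0.2647  0.0919] [ 0.5588 -0.219   0.1408]
 top 35 (array([ 0.5475, -0.2425]), (46.197265625, 12.033360481262207), 73.628662109375) 0.13797952584063827
[ 0.9816 -0.1692  0.0884]
 base (array([ 0.499 , -0.2284]), (93.40940856933594, 200.8226776123047), 73.8221435546875)
```

View pics/c8.png

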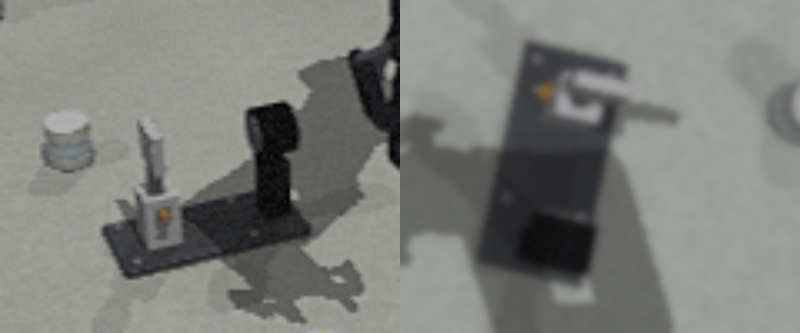

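View pics/scene8.png

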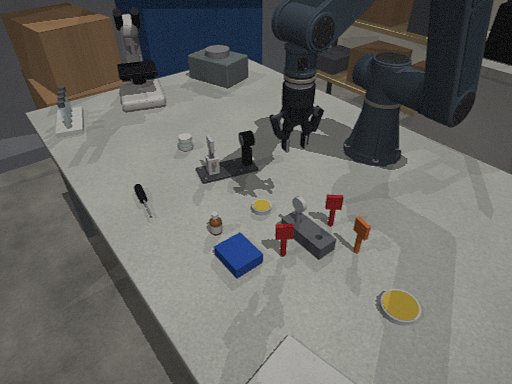

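The scene picture shows the square mount standing in the holder at (212,155), facing the lamp at (247,148). The lens mount at (299,205), the dishes, bottle, jar and slide box are where they were.

- **Height:** the plate's top edge is at .139, so the foot is at about .029. That matches where I felt the stop.
- **Facing:** the plate's yaw is within 1° of the base plate's.
- **Upright:** the plate's top edge is centred over the bore within about 1 mm, so the tilt is under 1.5°.

Handing in.

```bash
python3 -c "
from station import *
print(sign_off())"
```

```text
the job is handed in; nothing more can be done
None
```

I moved the square mount from the stand into the post holder, seated it on the stop and let go. I handed the job in at about 21 s of the 54 s allowed; no verdict is reported.

- **Insertion:** The post went in without touching the rim. I felt the plunger give way (about 5 N of push, roughly 5 N sideways).
- **Stop:** I met the stop with the foot about 39 mm below the rim. Resistance there rose at roughly 24 N/mm, which matches the stop spring. I pushed to 19.4 N, eased to about 12 N and opened the fingers; the tool then read no force.
- **Final position:** After backing off, the plate's top edge was at 139 mm, which puts the foot at about 29 mm, where I had felt the stop. The plate faces the lamp within about 1°, and its top is centred over the bore within about 1 mm.
- **Bystanders:** The lens mount, dishes, bottle, jar and slide box look unmoved in the last picture; I did not measure their positions.

**Checks that disagreed or could not be made:**
- The two cameras differ by 1–3 mm, so I compared points within one camera only.
- Plane fits to the plate face scattered by up to about 9° in tilt because so few pixels cover it. The upright check therefore rests on the centring of the top edge.
- I could not read the plunger or stop directly, only infer them from forces and heights.

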